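# Lay out the washing things on the drip tiles

### The job

Put the washing things back in their places on the ledge: first set the empty wooden soap stand in the middle of the tile in front of the peg crate (on the robot's side of it), and only then lay the soap bar on top of the stand, centred and lengthwise along it. Stand the glass jar in the middle of the tile between the crate and the dustpan, and put the scrub brush, bristles down, in the middle of the tile in front of the dustpan. Do not tip the jar over, and leave the lime scoop where it lies.

Things in the scene. Friction and masses are not known exactly. Their poses are not given: they have to be found in the camera images.
- stand_c (a point): small slatted wooden soap stand, loose, about 90 g, 96 (its x) x 60 (its y) x 24 mm high, lying flat with slats up: two side rails along x, five cross slats flush with their top. The point is its centre, 12 mm above its underside; z up. Grasp across y (60 mm)
- soap_c (a point): plain cream laundry soap bar, loose, about 120 g, 78 (its x) x 46 (its y) x 28 mm high, lying flat. The point is its centre, 14 mm above its underside; z up
- jar_c (a point): empty glass jar with its steel twist cap on, loose, standing upright, about 200 g, 60 mm in diameter, 95 mm tall. The point is its centre on the axis, 47.5 mm above its underside; z up the axis
- brush_c (a point): wooden scrub brush, loose, about 110 g, standing on its bristles: wooden back 105 (its x) x 46 (its y) mm, from 18 to 38 mm above the underside, over a straw bristle block 94 x 40 x 18 mm. The point is its centre, 19 mm above its underside; z up. Grasp the wooden back across y (46 mm)
- crate: open wooden crate full of clothes pegs, fixed, 140 (its x) x 160 (its y) x 70 mm high; origin at the centre of its underside, x pointing away from the robot (up to 0.12 rad off), z up. It and the dustpan trade sides from start to start
- dustpan: aluminium dustpan lying on the ledge, fixed: pan 160 (its x) x 170 (its y) mm, walls 45 mm high at the back; open lip to -x towards the robot, handle to +x. Origin at the centre of the pan's underside, z up
- tile_crate: terracotta glazed clay tile, 110 x 110 x 6 mm, fixed; origin at the centre of its underside, z up, x and y along its edges (flat top 6 mm above the origin). The three tiles look alike and are told apart by position: this one lies in front of the crate, on the robot's side
- tile_pan: terracotta glazed clay tile, 110 x 110 x 6 mm, fixed; origin at the centre of its underside, z up, x and y along its edges (flat top 6 mm above the origin). The three tiles look alike and are told apart by position: this one lies in front of the dustpan, on the robot's side
- tile_mid: terracotta glazed clay tile, 110 x 110 x 6 mm, fixed; origin at the centre of its underside, z up, x and y along its edges (flat top 6 mm above the origin). The three tiles look alike and are told apart by position: this one lies between the crate and the dustpan
- scoop: lime plastic scoop lying loose on the ledge in front of the middle, about 158 mm long with its handle, 64 mm wide, 40 mm high; to be left alone. Origin at its underside, 75 mm from the mouth's edge (at -x) and 83 mm from the handle's end (at +x)
Not all that is in view belongs to the job. What is shaped like the part that bears soap_c but orange or yellow is not meant.

How it is judged:
By the outcome, as a careful person would: the job done as asked, in the order asked, and still so for the second after the job is handed in, with the robot touching nothing.
It also fails if it takes over 102 s, if anything falls off the work surface, if the arm or the gripper's body presses on something with over 40 N, if the wrist force passes 120 N, or if a joint passes its speed limit or range.

### The arm

A 6-joint arm with a two-finger parallel gripper is mounted at the origin on the work surface. World frame = base frame: x ahead of the robot, y to its left, z up, the work surface at z = 0. Lengths are in mm, angles in rad, forces in N, time in s.
With the tool pointing down it reaches from about 350 to 875 mm from the base axis. Payload 4.2 kg.
Tool frame: the origin (TCP) lies between the finger pads; the fingertips stand 11 mm ahead of it and the grasp point (between the pads) lies 8 mm behind it; z points along the fingers, y is the direction in which the jaws open and shut (so a half turn about z gives the same grasp; the last joint's range is limited). The gripper opens to 85 mm and grips with 20 to 120 N. Pads are 22 mm wide; open, the fingers measure 114 mm over their backs; the gripper's body (76 mm by 85 mm) begins 54 mm behind the grasp point. The pads swing forward as they close: fully open they stand 13 mm farther back than shut.
Start: joints at [1.497, 0.385, 0.008, 0, -1.194, -0.259], TCP at [204.149, 590.697, 242.312] pointing down, gripper open.
Joint ranges: [-3.14, 3.14], [-1.21, 2.06], [-1.07, 1.41], [-3.16, 2.05], [-2.99, -0.16], [-3.1, 3.1]. Speed limits (rad/s): [2.79, 2.79, 3.14, 3.14, 3.14, 3.14].

### API

Orientations are given as a unit quaternion [x, y, z, w].
In Python, from bench import * gives the robot as it stands.
- The arm moves only by the tool servo_tool, never from a script. Its argument "rows" is a list of rows, each a list of 7 numbers: the opening, from 0 (shut) to 1 (fully open), then the shift along the tool's x, y, z in cm, then the turn, a rotation vector about the tool's x, y, z in degrees. A call has 1 to 12 rows; each row shifts and turns the commanded pose from where the row before left it, along the tool's axes as they then stand; what a row does not reach is not made up. A row lasts 1/10 s, in which the tool goes at most 50 mm and 8.59 degrees, less where a joint would pass 70% of its speed; a pose out of reach is approached as far as the arm can. A call is refused whole if a number of a shift passes 5 or a number of a turn 8.59, either way. A call with a gripper value outside its range is refused whole. The fingers move at their own pace and stop on an object; the grip force is fixed at half the most. Time passes only in rows, so rows that do not move let the fingers close. It gives the time, the measured TCP pose, the force and the opening at its end, in the units of the state.
- read_state(): the state, without advancing time (a new reading comes with each control period).
- get_image(name): name is "side" or "top"; returns a dict with "image" (480x640x3 uint8, red, green, blue), "mtx" (3x3 intrinsics, pixels), "extrinsics" (4x4, takes a point from camera to world coordinates). Camera axes: x right, y up, looking along -z (the intrinsics and any distortion apply to the point x, -y, -z); pixel columns grow to the right and rows downward; lengths in mm; the calibration is good to about 2 mm. A picture is of the moment at which its call begins. There is no depth.
- job_done(): hands the job in, once; it reports no verdict.
The state is a dict: "clock": time; "joints": joint angles; "joint_vel": joint speeds; "joint_efforts": joint torques, N m; "position": TCP position; "ee_rot": TCP orientation; "contact_force": force on the tool from outside, world axes, zero at the start; "wrist_torque": the same for the moment, N m; "gripper_width": finger opening in mm.
Only numpy, scipy, OpenCV 4.12 (cv2) and the standard library are available. Lean on these libraries where they do the work, as an engineer would, in place of code of your own. Each camera call takes 0.05 s, during which the arm holds its last target. There are 200 camera calls.

## Working session

There is one attempt and no reset: what is moved stays moved. The work goes in short steps, Python scripts to look and compute and a tool call to move; the robot and the scene stay as the last step left them, time stands still between calls to the robot, and variables do not carry over. Pictures are saved under pics/ and viewed, about 12 in all and at most 16, crops included, and the job is handed in when it is done.

Besides the shell and the picture viewer there is one more tool, called after ">>>" as name(argument=value, ...), one argument or row to a line, values as JSON. servo_tool: Moves the arm, as the interface text tells. Its arguments: {"type":"object","properties":{"rows":{"type":"array","items":{"type":"array","items":{"type":"number"}}}},"required":["rows"]}

```bash
ls; mkdir -p pics
python3 - <<'E'
from bench import *
import cv2
for n in ("side","top"):
    d=get_image(n); cv2.imwrite(f"pics/{n}0.png",d["image"][:,:,::-1]); print(n,d["mtx"].round(1).tolist(),d["extrinsics"].round(3).tolist(),[k for k in d])
s=read_state(); print(s)
E
```

```text
pics
side [[516.6, 0.0, 318.4], [0.0, 516.6, 243.0], [0.0, 0.0, 1.0]] [[0.788, 0.45, -0.42, -23.493], [-0.615, 0.557, -0.558, -832.433], [-0.017, 0.698, 0.716, 1021.659], [0.0, 0.0, 0.0, 1.0]] ['image', 'mtx', 'extrinsics']
top [[535.3, 0.0, 321.7], [0.0, 535.3, 239.0], [0.0, 0.0, 1.0]] [[0.013, 0.998, -0.063, 461.778], [-1.0, 0.012, -0.004, -61.199], [-0.003, 0.063, 0.998, 1216.632], [0.0, 0.0, 0.0, 1.0]] ['image', 'mtx', 'extrinsics']
{'clock': 0.1, 'joints': array([ 1.49658508e+00,  3.85469206e-01,  6.74173243e-03, -4.40834546e-04,
       -1.19399009e+00, -2.58576555e-01]), 'joint_vel': array([-6.17027034e-04, -5.34149053e-04,  4.46200036e-03, -8.45591474e-06,
        1.05096491e-03, -9.56664878e-04]), 'joint_efforts': array([-4.26125616e-04, -3.93316627e+01,  1.88930368e+01,  4.19802815e+00,
       -2.57178595e-03,  4.91255037e-07]), 'position': array([204.00552166, 590.23058043, 241.32826804]), 'ee_rot': array([ 9.86174501e-01, -1.65707238e-01, -1.15578749e-04,  9.75401055e-04]), 'contact_force': array([-0.7009783 ,  0.25025303,  0.23145937]), 'wrist_torque': array([ 0.00796708, -0.0162522 ,  0.02838646]), 'gripper_width': 85.64392002408609}
```

View pics/top0.png

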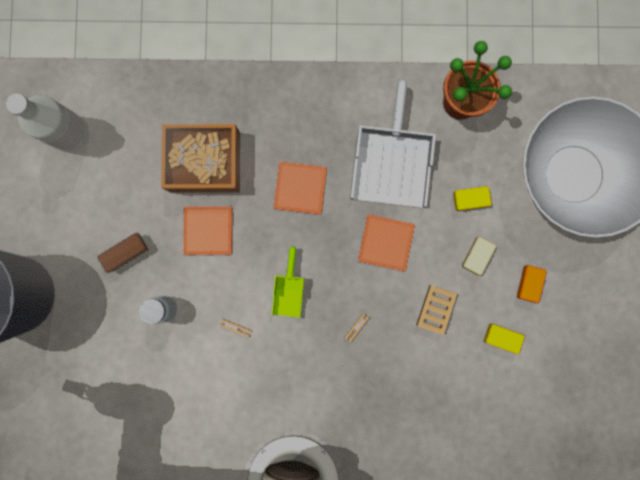

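View pics/side0.png

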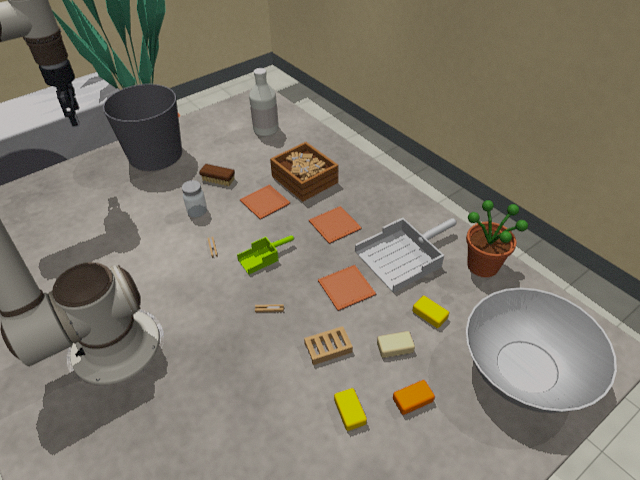

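Top view: the crate is at (200,157) on the left and the dustpan at (393,168) on the right. The tiles are tile_crate (208,231), tile_mid (301,188) and tile_pan (387,243). The brush is at (122,252), the jar at (152,311), the stand at (437,310) and the scoop at (289,290).
Soap candidates are cream (480,256), yellow (473,198), yellow (505,338) and orange (533,284). The cream one fits "plain cream". I'll confirm it in an enlarged crop with measured outlines.

```bash
cat > h.py <<'E'
from bench import *
import cv2, numpy as np
from scipy.spatial.transform import Rotation as R
def ray(d,uv):
    K,E=d["mtx"],d["extrinsics"]
    uv=np.atleast_2d(np.float64(uv)); p=cv2.undistortPoints(uv[:,None],K,np.zeros(5))[:,0]
    c=np.c_[p[:,0],-p[:,1],-np.ones(len(p))]
    return E[:3,3], c@E[:3,:3].T
def onz(d,uv,z):
    o,r=ray(d,uv); return o+r*((z-o[2])/r[:,2])[:,None]
def proj(d,P):
    E=d["extrinsics"]; c=(np.atleast_2d(P)-E[:3,3])@E[:3,:3]; K=d["mtx"]
    return np.c_[K[0,0]*c[:,0]/-c[:,2]+K[0,2], K[1,1]*-c[:,1]/-c[:,2]+K[1,2]]
def mask(d,lo,hi,box):
    hsv=cv2.cvtColor(d["image"],cv2.COLOR_RGB2HSV); m=cv2.inRange(hsv,lo,hi)
    o=np.zeros_like(m); x0,y0,x1,y1=box; o[y0:y1,x0:x1]=m[y0:y1,x0:x1]; return o
def rect(d,m,z):
    """largest blob, cast onto plane z, minAreaRect in world: centre, (long, short), yaw of long"""
    m=cv2.morphologyEx(m,cv2.MORPH_CLOSE,np.ones((5,5)))
    c=max(cv2.findContours(m,cv2.RETR_EXTERNAL,cv2.CHAIN_APPROX_NONE)[0],key=cv2.contourArea)[:,0]
    P=onz(d,c,z)[:,:2]; (cx,cy),(w,h),a=cv2.minAreaRect(P.astype(np.float32))
    if w<h: w,h,a=h,w,a+90
    return np.round([cx,cy,w,h,(a+90)%180-90],1)
E
python3 - <<'E'
from h import *
d=get_image("top"); im=d["image"]
hsv=cv2.cvtColor(im,cv2.COLOR_RGB2HSV)
for n,(u,v) in dict(tile=(208,231),brush=(122,250),jar=(152,311),soap=(480,255),ye=(473,198),stand=(437,299),scoop=(288,295),bg=(460,280),soapside=(476,270)).items(): print(n,hsv[v,u])
cr=lambda x,y,w,h,s:cv2.resize(im[y:y+h,x:x+w],None,fx=s,fy=s,interpolation=cv2.INTER_CUBIC)
a=cr(410,180,150,180,3.3); b=cr(90,220,100,120,3)
H=max(a.shape[0],b.shape[0]); p=lambda q:cv2.copyMakeBorder(q,0,H-q.shape[0],0,0,cv2.BORDER_CONSTANT)
cv2.imwrite("pics/crop1.png",np.hstack([p(a),p(b)])[:,:,::-1])
O=((3,120,100),(12,255,255))
for n,b in dict(tc=(180,200,236,260),tm=(268,158,332,218),tp=(352,210,420,275)).items(): print(n,rect(d,mask(d,*O,b),6))
print("soap",rect(d,mask(d,(18,25,120),(40,110,255),(455,228,505,285)),28))
print("stand",rect(d,mask(d,(8,90,90),(22,255,255),(408,278,465,340)),24))
print("brush",rect(d,mask(d,(0,90,20),(15,255,200),(90,225,155,278)),38))
print("scoop",onz(d,[(289,290),(292,249)],0))
E
```

```text
tile [ 11 129 188]
brush [ 12 125 116]
jar [105   6 174]
soap [ 31  39 185]
ye [ 30 255 183]
stand [ 19 117 181]
scoop [ 35 255 187]
bg [ 16  18 155]
soapside [ 29  38 183]
tc [555.1 203.  108.1 107.  -89.3]
tm [655.6  -5.3 108.8 108.4  -6. ]
tp [ 533.  -202.3  108.7  108.2   78.6]
soap [ 506.6 -403.    83.6   62.8  -28.8]
stand [ 384.9 -312.4   93.8   62.   -18.4]
brush [501.4 383.4 101.8  43.3 -57.3]
scoop [[422.59045561  15.99731604   0.        ]
 [515.57509734  10.69878787   0.        ]]
```

View pics/crop1.png

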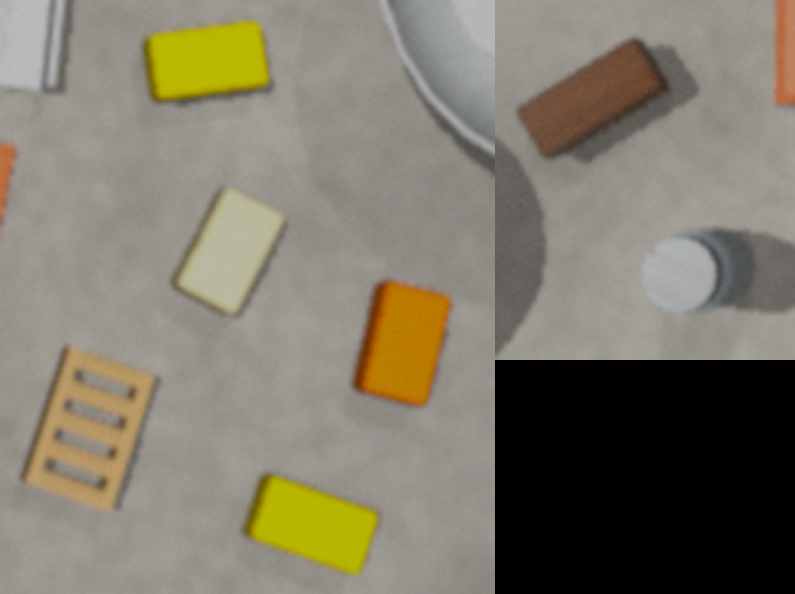

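The crop confirms it: the cream bar at crop (230,250) is plain cream, and the other three are yellow, yellow and orange. The stand, with five slats, is at crop (90,427), the brush at (592,97), and the jar cap at (682,273). The measured tile, stand and brush sizes match the ones given. The soap mask came out loose, so I'll take its corners, then work out the first move.

```bash
cat >> h.py <<'E'
def go(*wps):
    """waypoints (x,y,z[,yaw of tool y deg]) -> per-leg tool-frame cm and turn deg (shift given in start frame of each leg)"""
    s=read_state(); p=s["position"]; M=R.from_quat(s["ee_rot"]).as_matrix(); ty=np.degrees(np.arctan2(M[1,1],M[0,1]))
    print("pos",p.round(1),"tooly",round(ty,1),"tilt",M[:,2].round(3),"t",round(s["clock"],1),"w",round(s["gripper_width"],1),"F",s["contact_force"].round(1),"j6",s["joints"][5].round(2))
    a=ty
    for w in wps:
        dp=np.array(w[:3])-p; t=np.radians(a); ey=np.array([np.cos(t),np.sin(t)]); ex=np.array([-np.sin(t),np.cos(t)])
        dz=-((w[3]-a+180)%360-180) if len(w)>3 else 0
        print("->",w,"cm",np.round([dp[:2]@ex/10,dp[:2]@ey/10,-dp[2]/10],2),"rz",round(dz,1),"len",round(np.linalg.norm(dp)/10,1))
        p=np.array(w[:3]); a=a-dz
E
python3 - <<'E'
from h import *
d=get_image("top")
c=onz(d,[(479.1,236.4),(496.7,245.2),(481.8,275.5),(463.3,266.4)],28)[:,:2]
print("soap",c.mean(0).round(1),[np.linalg.norm(c[i]-c[i-1]).round(1) for i in range(4)],np.degrees(np.arctan2(*(c[0]-c[3])[::-1])).round(1),np.degrees(np.arctan2(*(c[1]-c[2])[::-1])).round(1))
print("jar",onz(d,(152.3,311),95).round(1))
M=R.from_quat(read_state()["ee_rot"]).as_matrix(); print(M.round(2).tolist())
go((480,100,200),(385,-312,100,-108.4),(385,-312,13))
E
```

```text
soap [ 504.3 -408.9] [np.float64(75.8), np.float64(43.4), np.float64(75.4), np.float64(45.3)] -27.8 -26.4
jar [[378.5 294.2  95. ]]
[[0.95, -0.33, -0.0], [-0.33, -0.95, -0.0], [0.0, 0.0, -1.0]]
pos [204.1 590.4 241.6] tooly -109.1 tilt [-0.    -0.001 -1.   ] t 0.2 w 85.4 F [0.  0.4 1. ] j6 -0.26
-> (480, 100, 200) cm [42.1  37.33  4.16] rz 0 len 56.4
-> (385, -312, 100, -108.4) cm [ 4.49 42.04 10.  ] rz -0.7 len 43.4
-> (385, -312, 13) cm [0.  0.  8.7] rz 0 len 8.7
```

>>> servo_tool(
  rows=[
    [1,3.5,3.1,0.35,0,0,0],
    [1,3.5,3.1,0.35,0,0,0],
    [1,3.5,3.1,0.35,0,0,0],
    [1,3.5,3.1,0.35,0,0,0],
    [1,3.5,3.1,0.35,0,0,0],
    [1,3.5,3.1,0.35,0,0,0],
    [1,3.5,3.1,0.35,0,0,0],
    [1,3.5,3.1,0.35,0,0,0],
    [1,3.5,3.1,0.35,0,0,0],
    [1,3.5,3.1,0.35,0,0,0],
    [1,3.5,3.1,0.35,0,0,0],
    [1,3.5,3.1,0.35,0,0,0],
  ],
)

```text
clock: 1.4
position: [480.2, 100.1, 200.4]
ee_rot: [0.986, -0.166, 0.0, -0.0]
contact_force: [0.9, -0.1, 0.3]
gripper_width: 85.4
```

>>> servo_tool(
  rows=[
    [1,0.4,3.8,0.9,0,0,0],
    [1,0.4,3.8,0.9,0,0,0],
    [1,0.4,3.8,0.9,0,0,0],
    [1,0.4,3.8,0.9,0,0,0],
    [1,0.4,3.8,0.9,0,0,0],
    [1,0.4,3.8,0.9,0,0,0],
    [1,0.4,3.8,0.9,0,0,0],
    [1,0.4,3.8,0.9,0,0,0],
    [1,0.4,3.8,0.9,0,0,0],
    [1,0.4,3.8,0.9,0,0,0],
    [1,0.4,3.8,0.9,0,0,-0.7],
    [1,0,0,0,0,0,0],
  ],
)

```text
clock: 2.6
position: [383.0, -310.4, 99.9]
ee_rot: [0.987, -0.162, -0.001, -0.0]
contact_force: [-1.4, 0.8, -0.2]
gripper_width: 85.3
```

Run:
```python
from h import *
d=get_image("top"); cv2.imwrite("pics/t1.png",cv2.resize(d["image"][180:400,330:560],None,fx=2.6,fy=2.6)[:,:,::-1])
go((385,-312,13,-108.4))
```

```text
pos [ 383.5 -309.   100.4] tooly -108.6 tilt [-0.002  0.001 -1.   ] t 2.6 w 85.3 F [1.3 0.1 0.5] j6 1.59
-> (385, -312, 13, -108.4) cm [0.24 0.23 8.74] rz -0.2 len 8.7
```

View pics/t1.png

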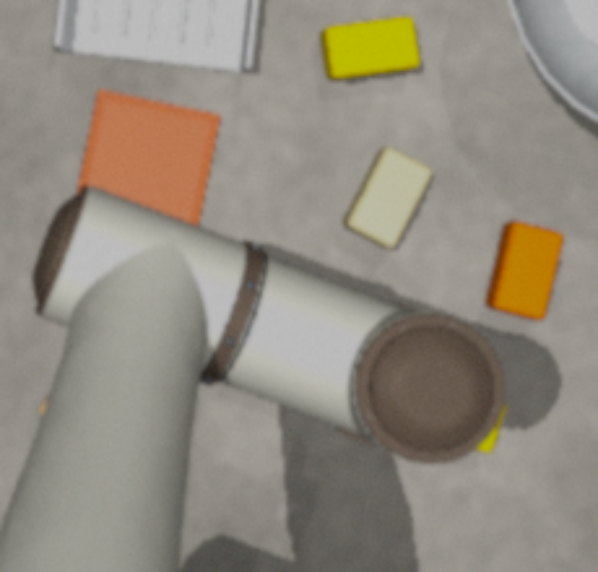

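The arm hides the stand from above, but the measured pose agrees with the target, so I'll descend and grip.

>>> servo_tool(
  rows=[
    [1,0.2,0.2,3,0,0,0],
    [1,0,0,3,0,0,0],
    [1,0,0,2,0,0,0],
    [1,0,0,0.7,0,0,0],
    [1,0,0,0,0,0,0],
    [0,0,0,0,0,0,0],
    [0,0,0,0,0,0,0],
    [0,0,0,0,0,0,0],
    [0,0,0,0,0,0,0],
    [0,0,0,0,0,0,0],
    [0,0,0,0,0,0,0],
    [0,0,0,0,0,0,0],
  ],
)

```text
clock: 3.85
position: [387.1, -310.4, 16.1]
ee_rot: [0.987, -0.159, 0.002, 0.0]
contact_force: [-0.6, 1.3, 6.0]
gripper_width: 58.8
```

Run:
```python
from h import *
d=get_image("side"); cv2.imwrite("pics/s1.png",cv2.resize(d["image"][260:440,240:440],None,fx=3,fy=3)[:,:,::-1])
go((385,-312,120),(480,-50,160,-89.3),(555,203,80),(555,203,20))
```

```text
pos [ 387.1 -310.4   16.2] tooly -108.3 tilt [ 0.003 -0.001 -1.   ] t 3.9 w 58.3 F [-0.7  2.1  6.1] j6 1.6
-> (385, -312, 120) cm [ -0.15   0.21 -10.38] rz 0 len 10.4
-> (480, -50, 160, -89.3) cm [  0.78 -27.86  -4.  ] rz -19.0 len 28.2
-> (555, 203, 80) cm [  7.81 -25.21   8.  ] rz 0 len 27.6
-> (555, 203, 20) cm [0. 0. 6.] rz 0 len 6.0
```

View pics/s1.png

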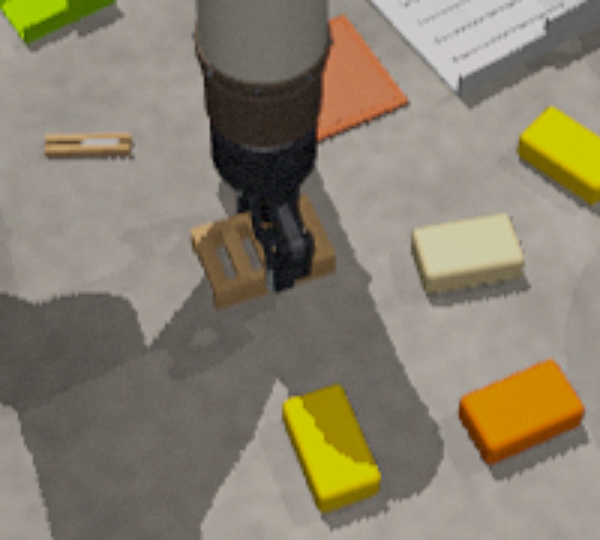

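The picture shows the fingers holding the stand across its width, with the pads slightly towards the far end, near crop (288,285). The cream soap is clear at crop (468,250). Next I lift, turn and carry.

>>> servo_tool(
  rows=[
    [0,0,0,-3.5,0,0,0],
    [0,0,0,-3.5,0,0,-6.3],
    [0,0,0,-3.5,0,0,-6.3],
    [0,0,0,0,0,0,-6.4],
    [0,0,0,0,0,0,0],
  ],
)

```text
clock: 4.4
position: [386.3, -310.1, 121.1]
ee_rot: [1.0, 0.005, 0.002, 0.0]
contact_force: [-0.8, -0.1, -2.2]
gripper_width: 58.9
```

>>> servo_tool(
  rows=[
    [0,1.45,-4.2,0,0,0,0],
    [0,1.45,-4.2,0,0,0,0],
    [0,1.45,-4.2,0,0,0,0],
    [0,1.45,-4.2,0,0,0,0],
    [0,1.45,-4.2,0,0,0,0],
    [0,1.45,-4.2,0,0,0,0],
    [0,1.45,-4.2,0,0,0,0],
    [0,1.45,-4.2,0,0,0,0],
    [0,1.45,-4.2,0.5,0,0,0],
    [0,1.45,-4.2,1,0,0,0],
    [0,1.45,-4.2,1,0,0,0],
    [0,1,-3,1,0,0,0],
  ],
)

```text
clock: 5.6
position: [550.0, 186.2, 83.1]
ee_rot: [1.0, 0.005, -0.0, 0.0]
contact_force: [-0.3, -0.3, -0.7]
gripper_width: 58.5
```

Run:
```python
from h import *
d=get_image("side"); cv2.imwrite("pics/s2.png",cv2.resize(d["image"][110:260,180:380],None,fx=3.5,fy=3.5)[:,:,::-1])
go((555,203,80,-89.3),(555,203,20))
for z in (80,): print(proj(d,read_state()["position"]))
```

```text
pos [551.3 189.4  81.4] tooly -89.3 tilt [ 0.  0. -1.] t 5.7 w 58.2 F [ 3.   2.5 -1. ] j6 0.97
-> (555, 203, 80, -89.3) cm [ 0.39 -1.36  0.14] rz 0.0 len 1.4
-> (555, 203, 20) cm [0. 0. 6.] rz 0 len 6.0
[[262.81260004 183.33489312]]
```

View pics/s2.png

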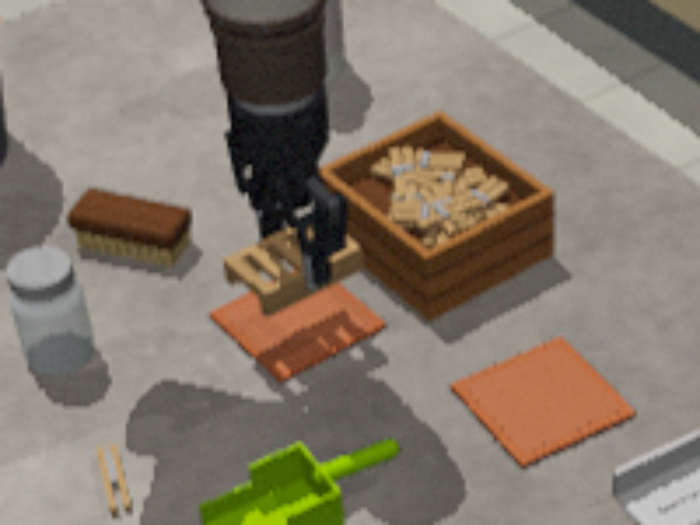

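The stand hangs level above its tile, held nearly central with the TCP about 3 mm towards its far end. I'll correct for that and lower it.

>>> servo_tool(
  rows=[
    [0,0.7,-1.4,2,0,0,0],
    [0,0,0,2,0,0,0],
    [0,0,0,1.2,0,0,0],
    [0,0,0,0.3,0,0,0],
    [0,0,0,0,0,0,0],
    [0,0,0,0,0,0,0],
  ],
)

```text
clock: 6.25
position: [557.2, 197.7, 30.2]
ee_rot: [1.0, 0.005, 0.001, -0.0]
contact_force: [0.4, -0.2, -1.4]
gripper_width: 58.5
```

Run:
```python
from h import *
go((558,203,22,-89.3))
```

```text
pos [557.2 197.7  30.2] tooly -89.4 tilt [ 0.001  0.001 -1.   ] t 6.2 w 58.5 F [ 0.4 -0.2 -1.4] j6 0.97
-> (558, 203, 22, -89.3) cm [ 0.08 -0.52  0.82] rz -0.1 len 1.0
```

>>> servo_tool(
  rows=[
    [0,0.1,-0.5,0.3,0,0,0],
    [0,0,0,0.3,0,0,0],
    [0,0,0,0.1,0,0,0],
    [0,0,0,0,0,0,0],
    [0,0,0,0,0,0,0],
  ],
)

```text
clock: 6.75
position: [557.7, 202.8, 22.4]
ee_rot: [1.0, 0.005, 0.0, -0.0]
contact_force: [-0.4, 0.8, -0.8]
gripper_width: 58.8
```

Run:
```python
from h import *
go((558,203,22,-89.3))
```

```text
pos [557.7 202.8  22.4] tooly -89.4 tilt [ 0.  0. -1.] t 6.8 w 58.8 F [-0.4  0.8 -0.8] j6 0.96
-> (558, 203, 22, -89.3) cm [ 0.03 -0.01  0.04] rz -0.1 len 0.1
```

>>> servo_tool(
  rows=[
    [0,0,0,0.1,0,0,0],
    [1,0,0,0,0,0,0],
    [1,0,0,0,0,0,0],
    [1,0,0,0,0,0,0],
    [1,0,0,0,0,0,0],
    [1,0,0,-1,0,0,0],
    [1,0,0,-3,0,0,0],
    [1,0,0,-4,0,0,0],
    [1,0,0,-2,0,0,7],
    [1,0,0,0,0,0,7],
    [1,0,0,0,0,0,7],
    [1,0,0,0,0,0,6.7],
  ],
)

```text
clock: 7.95
position: [557.8, 202.9, 122.5]
ee_rot: [0.972, -0.236, 0.0, -0.001]
contact_force: [-0.5, -0.3, -0.0]
gripper_width: 85.5
```

Run:
```python
from h import *
go((504.5,-408,110,-117),(504.5,-408,16))
```

```text
pos [557.8 202.9 122.5] tooly -117.3 tilt [ 0.001  0.001 -1.   ] t 8.0 w 85.5 F [-0.5 -0.3 -0. ] j6 0.47
-> (504.5, -408, 110, -117) cm [23.33 56.72  1.25] rz -0.3 len 61.3
-> (504.5, -408, 16) cm [0.  0.  9.4] rz 0 len 9.4
```

>>> servo_tool(
  rows=[
    [1,1.8,4.4,0,0,0,0],
    [1,1.8,4.4,0,0,0,0],
    [1,1.8,4.4,0,0,0,0],
    [1,1.8,4.4,0,0,0,0],
    [1,1.8,4.4,0,0,0,0],
    [1,1.8,4.4,0,0,0,0],
    [1,1.8,4.4,0,0,0,0],
    [1,1.8,4.4,0,0,0,0],
    [1,1.8,4.4,0,0,0,0],
    [1,1.8,4.4,0,0,0,0],
    [1,1.8,4.4,0,0,0,0],
    [1,1.8,4.4,0,0,0,0],
  ],
)

```text
clock: 9.15
position: [509.5, -367.6, 122.3]
ee_rot: [0.972, -0.234, 0.001, 0.0]
contact_force: [0.9, 0.2, -0.0]
gripper_width: 85.5
```

>>> servo_tool(
  rows=[
    [1,1.7,3.9,1,0,0,0],
    [1,0,0,0,0,0,0],
    [1,0,0,0,0,0,0],
  ],
)

```text
clock: 9.45
position: [506.4, -409.0, 111.1]
ee_rot: [0.972, -0.235, -0.0, -0.0]
contact_force: [0.3, 0.1, -0.2]
gripper_width: 85.7
```

Run:
```python
from h import *
go((504.5,-408,16,-117))
d=get_image("top")
O=((3,120,100),(12,255,255))
print("stand",rect(d,mask(d,(12,70,90),(25,255,255),(175,195,240,262)),30))
a=d["image"][180:280,150:260]; e=get_image("side"); b=e["image"][270:400,330:450]
f=lambda q,s:cv2.resize(q,(400,s))
cv2.imwrite("pics/c2.png",np.hstack([f(a,400),f(b,400)])[:,:,::-1])
```

```text
pos [ 506.4 -409.   111.1] tooly -117.2 tilt [-0.001  0.    -1.   ] t 9.4 w 85.7 F [ 0.3  0.1 -0.2] j6 1.53
-> (504.5, -408, 16, -117) cm [-0.22  0.    9.51] rz -0.2 len 9.5
stand [554.3 203.5 102.7  97.6   0.7]
```

View pics/c2.png

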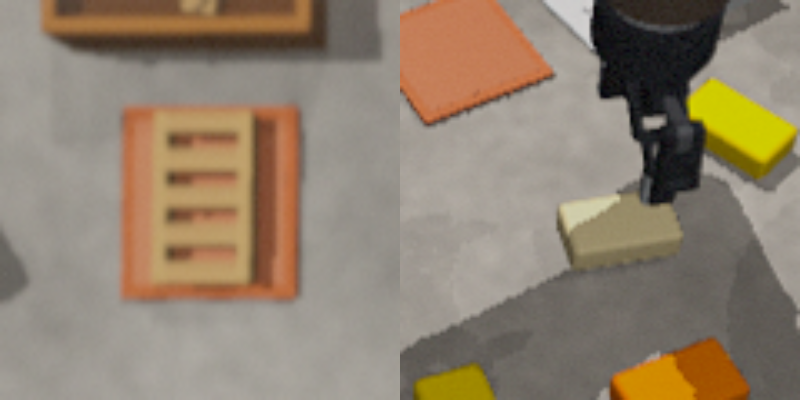

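Left crop: the stand is flat on tile_crate and squared to it, with its outline at u 192–220, v 207–251. Right crop: the gripper is above the cream soap. I'll compute the stand centre while I descend on the soap.

>>> servo_tool(
  rows=[
    [1,-0.2,0,3,0,0,0],
    [1,0,0,3,0,0,0],
    [1,0,0,2.5,0,0,0],
    [1,0,0,0.9,0,0,0],
    [1,0,0,0,0,0,0],
    [0,0,0,0,0,0,0],
    [0,0,0,0,0,0,0],
    [0,0,0,0,0,0,0],
    [0,0,0,0,0,0,0],
    [0,0,0,0,0,0,0],
    [0,0,0,0,0,0,0],
    [0,0,0,0,0,0,0],
  ],
)

```text
clock: 10.75
position: [506.6, -407.9, 19.4]
ee_rot: [0.972, -0.234, 0.002, 0.001]
contact_force: [-0.1, 1.3, 6.8]
gripper_width: 44.6
```

Run:
```python
from h import *
d=get_image("top")
c=onz(d,[(192.4,207),(220.1,207),(220.1,250.75),(192.4,250.75)],30); print(c.round(1).tolist(),c.mean(0))
c=onz(d,[(183.8,206.75),(232.5,206.75),(183.8,254.75),(232.5,254.75)],6); print("tile",c.mean(0))
print(proj(d,[[555,203,30]]))
go((505,-408,120))
```

```text
[[605.3, 232.7, 30.0], [606.0, 170.9, 30.0], [508.4, 168.5, 30.0], [507.6, 230.0, 30.0]] [556.82338042 200.51013747  30.        ]
tile [554.55615653 201.38142546   6.        ]
[[205.10954865 229.62094935]]
pos [ 506.6 -407.9   19.4] tooly -117.0 tilt [ 0.003 -0.002 -1.   ] t 10.8 w 44.7 F [0.6 1.3 6.4] j6 1.53
-> (505, -408, 120) cm [ -0.14   0.09 -10.06] rz 0 len 10.1
```

>>> servo_tool(
  rows=[
    [0,0,0,-3,0,0,0],
    [0,0,0,-4,0,0,-7],
    [0,0,0,-3.5,0,0,-7],
    [0,0,0,0,0,0,-7],
    [0,0,0,0,0,0,-6.7],
    [0,0,0,0,0,0,0],
  ],
)

```text
clock: 11.4
position: [505.0, -406.9, 122.3]
ee_rot: [1.0, 0.005, -0.0, -0.0]
contact_force: [0.3, -0.0, -1.5]
gripper_width: 44.8
```

>>> servo_tool(
  rows=[
    [0,0.45,-4.7,0,0,0,0],
    [0,0.45,-4.7,0,0,0,0],
    [0,0.45,-4.7,0,0,0,0],
    [0,0.45,-4.7,0,0,0,0],
    [0,0.45,-4.7,0,0,0,0],
    [0,0.45,-4.7,0,0,0,0],
    [0,0.45,-4.7,0,0,0,0],
    [0,0.45,-4.7,0,0,0,0],
    [0,0.45,-4.7,0,0,0,0],
    [0,0.45,-4.7,0,0,0,0],
    [0,0.45,-4.7,0,0,0,0],
    [0,0.45,-4.7,0,0,0,0],
  ],
)

```text
clock: 12.6
position: [552.7, 159.2, 122.0]
ee_rot: [1.0, 0.004, -0.0, 0.0]
contact_force: [1.4, -0.2, -2.3]
gripper_width: 44.5
```

>>> servo_tool(
  rows=[
    [0,0.4,-3.5,1,0,0,0],
    [0,0,0,1,0,0,0],
    [0,0,0,0.5,0,0,0],
    [0,0,0,0,0,0,0],
    [0,0,0,0,0,0,0],
    [0,0,0,0,0,0,0],
  ],
)

```text
clock: 13.2
position: [557.1, 191.5, 97.9]
ee_rot: [1.0, 0.005, 0.0, -0.0]
contact_force: [-0.4, 0.9, -1.6]
gripper_width: 44.6
```

Run:
```python
from h import *
go((558.5,201.5,50,-89.3))
d=get_image("side"); cv2.imwrite("pics/s3.png",cv2.resize(d["image"][120:240,200:360],None,fx=4,fy=4)[:,:,::-1])
```

```text
pos [557.1 191.5  97.9] tooly -89.5 tilt [ 0.001  0.    -1.   ] t 13.2 w 44.6 F [-0.4  0.9 -1.6] j6 0.97
-> (558.5, 201.5, 50, -89.3) cm [ 0.15 -1.    4.79] rz -0.2 len 4.9
```

View pics/s3.png

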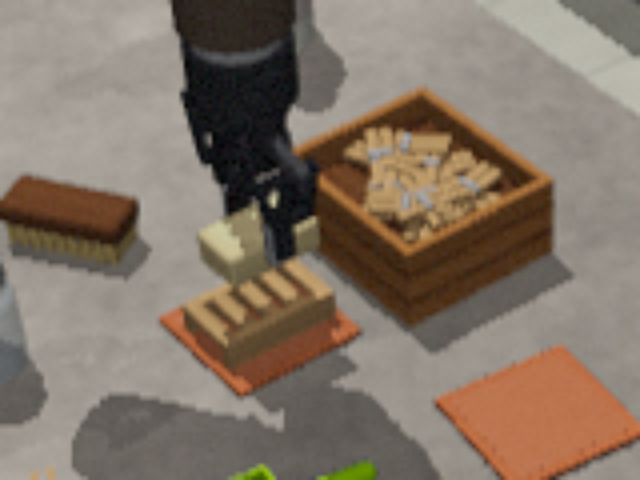

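The soap is level and aligned above the stand, with the grip central on it, at crop (280,250). I'll lower it onto the stand.

>>> servo_tool(
  rows=[
    [0,0.1,-1,1,0,0,0],
    [0,0,0,1.5,0,0,0],
    [0,0,0,1.2,0,0,0],
    [0,0,0,0.7,0,0,0],
    [0,0,0,0.3,0,0,0],
    [0,0,0,0,0,0,0],
    [0,0,0,0,0,0,0],
  ],
)

```text
clock: 13.95
position: [558.1, 202.7, 50.6]
ee_rot: [1.0, 0.006, 0.001, -0.0]
contact_force: [0.1, -0.6, -1.3]
gripper_width: 44.7
```

Run:
```python
from h import *
go((557.5,201.5,49.5,-89.3))
```

```text
pos [558.1 202.7  50.6] tooly -89.4 tilt [ 0.001  0.001 -1.   ] t 13.9 w 44.7 F [ 0.1 -0.6 -1.3] j6 0.96
-> (557.5, 201.5, 49.5, -89.3) cm [-0.06  0.12  0.11] rz -0.1 len 0.2
```

>>> servo_tool(
  rows=[
    [0,-0.05,0.1,0.12,0,0,0],
    [0,0,0,0,0,0,0],
    [1,0,0,0,0,0,0],
    [1,0,0,0,0,0,0],
    [1,0,0,0,0,0,0],
    [1,0,0,0,0,0,0],
    [1,0,0,-1,0,0,0],
    [1,0,0,-3,0,0,0],
    [1,0,0,-4,0,0,0],
    [1,0,0,-3,0,0,0],
    [1,0,0,0,0,0,0],
    [1,0,0,0,0,0,0],
  ],
)

```text
clock: 15.15
position: [557.3, 201.7, 160.5]
ee_rot: [1.0, 0.005, 0.001, -0.001]
contact_force: [0.1, 0.9, -0.5]
gripper_width: 85.2
```

Run:
```python
from h import *
go((378.5,294.2,150,-89.3),(378.5,294.2,50))
```

```text
pos [557.3 201.7 160.5] tooly -89.4 tilt [ 0.002  0.002 -1.   ] t 15.2 w 85.2 F [ 0.1  0.9 -0.5] j6 0.96
-> (378.5, 294.2, 150, -89.3) cm [-17.78  -9.45   1.05] rz -0.1 len 20.2
-> (378.5, 294.2, 50) cm [ 0.  0. 10.] rz 0 len 10.0
```

>>> servo_tool(
  rows=[
    [1,-3.2,-1.7,0,0,0,0],
    [1,-3.2,-1.7,0,0,0,0],
    [1,-3.2,-1.7,0,0,0,0],
    [1,-3.2,-1.7,0,0,0,0],
    [1,-3.2,-1.7,0,0,0,0],
    [1,-1.8,-0.9,0,0,0,0],
    [1,0,0,0,0,0,0],
    [1,0,0,0,0,0,0],
    [1,0,0,0,0,0,0],
  ],
)

```text
clock: 16.05
position: [378.6, 293.1, 158.6]
ee_rot: [1.0, 0.005, -0.0, 0.0]
contact_force: [0.9, 0.5, 0.9]
gripper_width: 85.3
```

Run:
```python
from h import *
go((378.5,294.2,50,-89.3))
t=get_image("top"); d=get_image("side"); a=cv2.resize(t["image"][190:270,150:270],None,fx=3.3,fy=3.3); b=cv2.resize(d["image"][120:240,160:300],None,fx=2.8,fy=2.8)
H=max(a.shape[0],b.shape[0]); p=lambda q:cv2.copyMakeBorder(q,0,H-q.shape[0],0,0,cv2.BORDER_CONSTANT)
cv2.imwrite("pics/c3.png",np.hstack([p(a),p(b)])[:,:,::-1])
print("jar centre in side: bottom,top",proj(d,[[378.5,294.2,0],[378.5,294.2,95]]).round(0).tolist())
```

```text
pos [378.6 293.1 158.6] tooly -89.4 tilt [-0.001 -0.001 -1.   ] t 16.1 w 85.3 F [0.9 0.5 0.9] j6 0.58
-> (378.5, 294.2, 50, -89.3) cm [-1.000e-02 -1.200e-01  1.086e+01] rz -0.1 len 10.9
jar centre in side: bottom,top [[197.0, 211.0], [191.0, 186.0]]
```

View pics/c3.png

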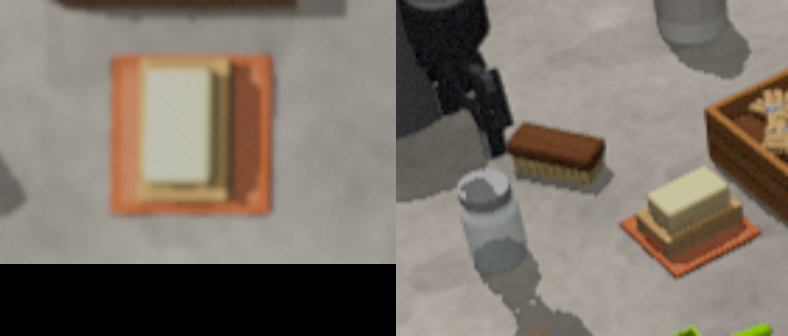

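The soap lies on the stand, top centre at top-view pixel (203,228). The jar cap in the side view is at (192,187) against (191,186) predicted, so the jar position agrees in both views. I'll descend on the jar.

>>> servo_tool(
  rows=[
    [1,0,-0.1,2.5,0,0,0],
    [1,0,0,2.5,0,0,0],
    [1,0,0,2.5,0,0,0],
    [1,0,0,2.3,0,0,0],
    [1,0,0,1,0,0,0],
    [1,0,0,0,0,0,0],
    [0,0,0,0,0,0,0],
    [0,0,0,0,0,0,0],
    [0,0,0,0,0,0,0],
    [0,0,0,0,0,0,0],
    [0,0,0,0,0,0,0],
    [0,0,0,0,0,0,0],
  ],
)

```text
clock: 17.35
position: [379.1, 295.7, 53.0]
ee_rot: [1.0, 0.006, 0.001, -0.002]
contact_force: [0.5, 1.2, 5.8]
gripper_width: 57.8
```

Run:
```python
from h import *
d=get_image("top"); print("soap",onz(d,(202.9,228),58))
go((378.5,294.2,140,-89.3),(655.6,-5.3,140),(655.6,-5.3,60))
```

```text
soap [[556.27408281 201.6640388   58.        ]]
pos [379.1 295.7  53. ] tooly -89.3 tilt [ 0.003  0.003 -1.   ] t 17.4 w 58.1 F [-0.3 -0.2  5.2] j6 0.58
-> (378.5, 294.2, 140, -89.3) cm [-0.06  0.15 -8.7 ] rz -0.0 len 8.7
-> (655.6, -5.3, 140) cm [27.34 30.29 -0.  ] rz 0 len 40.8
-> (655.6, -5.3, 60) cm [0. 0. 8.] rz 0 len 8.0
```

>>> servo_tool(
  rows=[
    [0,0,0,-1.5,0,0,0],
    [0,0,0,-3,0,0,0],
    [0,0,0,-3,0,0,0],
    [0,0,0,-2.5,0,0,0],
    [0,1,1,0,0,0,0],
    [0,2,2.2,0,0,0,0],
    [0,3,3.3,0,0,0,0],
    [0,3.3,3.7,0,0,0,0],
    [0,3.3,3.7,0,0,0,0],
    [0,3.3,3.7,0,0,0,0],
    [0,3.3,3.7,0,0,0,0],
    [0,3,3.3,0,0,0,0],
  ],
)

```text
clock: 18.6
position: [603.9, 48.9, 151.5]
ee_rot: [1.0, 0.005, 0.0, -0.0]
contact_force: [0.0, 0.6, -1.4]
gripper_width: 57.9
```

>>> servo_tool(
  rows=[
    [0,2.5,2.8,0.5,0,0,0],
    [0,1.8,2,1,0,0,0],
    [0,0.8,0.9,1.5,0,0,0],
    [0,0,0,1.5,0,0,0],
    [0,0,0,1,0,0,0],
    [0,0,0,0,0,0,0],
    [0,0,0,0,0,0,0],
    [0,0,0,0,0,0,0],
  ],
)

```text
clock: 19.4
position: [654.9, -4.8, 97.3]
ee_rot: [1.0, 0.006, 0.001, -0.0]
contact_force: [-0.7, -0.2, -1.4]
gripper_width: 57.8
```

Run:
```python
from h import *
go((655.6,-5.3,60,-89.3))
d=get_image("side"); cv2.imwrite("pics/s4.png",cv2.resize(d["image"][120:270,240:420],None,fx=3.5,fy=3.5)[:,:,::-1])
```

```text
pos [654.9  -4.8  97.3] tooly -89.3 tilt [ 0.002  0.    -1.   ] t 19.4 w 57.8 F [-0.7 -0.2 -1.4] j6 1.34
-> (655.6, -5.3, 60, -89.3) cm [0.07 0.05 3.73] rz -0.0 len 3.7
```

View pics/s4.png

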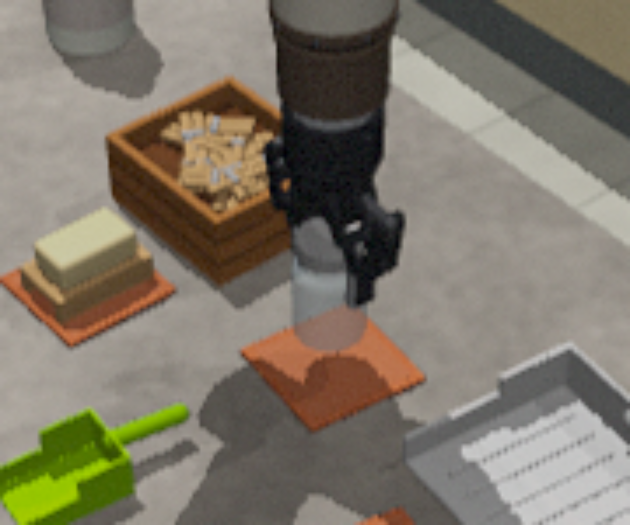

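The jar is upright above tile_mid and the scoop hasn't been disturbed. I'll lower it and release.

>>> servo_tool(
  rows=[
    [0,0.1,0.05,1,0,0,0],
    [0,0,0,1.2,0,0,0],
    [0,0,0,0.8,0,0,0],
    [0,0,0,0.4,0,0,0],
    [0,0,0,0.2,0,0,0],
    [0,0,0,0,0,0,0],
    [0,0,0,0,0,0,0],
  ],
)

```text
clock: 20.15
position: [655.9, -5.9, 60.4]
ee_rot: [1.0, 0.006, 0.0, -0.0]
contact_force: [0.0, 0.3, -1.4]
gripper_width: 57.9
```

Run:
```python
from h import *
go((655.6,-5.3,59,-89.3))
```

```text
pos [655.9  -5.9  60.4] tooly -89.4 tilt [ 0.001  0.    -1.   ] t 20.1 w 57.9 F [ 0.   0.3 -1.4] j6 1.34
-> (655.6, -5.3, 59, -89.3) cm [-0.03 -0.06  0.14] rz -0.1 len 0.2
```

>>> servo_tool(
  rows=[
    [0,0,0,0.15,0,0,0],
    [0,0,0,0,0,0,0],
    [1,0,0,0,0,0,0],
    [1,0,0,0,0,0,0],
    [1,0,0,0,0,0,0],
    [1,0,0,0,0,0,0],
    [1,0,0,-1,0,0,0],
    [1,0,0,-3,0,0,0],
    [1,0,0,-5,0,0,0],
    [1,0,0,-3,0,0,0],
    [1,0,0,0,0,0,8.3],
    [1,0,0,0,0,0,8.3],
  ],
)

```text
clock: 21.35
position: [656.2, -5.8, 181.5]
ee_rot: [0.99, -0.142, 0.002, -0.001]
contact_force: [-0.6, -0.3, -0.5]
gripper_width: 85.2
```

>>> servo_tool(
  rows=[
    [1,0,0,0,0,0,8.3],
    [1,0,0,0,0,0,8.3],
    [1,0,0,0,0,0,8.3],
    [1,0,0,0,0,0,8.3],
    [1,0,0,0,0,0,8.3],
    [1,0,0,0,0,0,0],
  ],
)

```text
clock: 21.95
position: [655.6, -6.0, 179.5]
ee_rot: [0.877, -0.481, 0.0, -0.0]
contact_force: [0.7, -0.7, -0.8]
gripper_width: 85.4
```

Run:
```python
from h import *
go((501.4,383.4,130,-147.3),(501.4,383.4,25))
```

```text
pos [655.6  -6.  179.5] tooly -147.4 tilt [ 0.001  0.    -1.   ] t 21.9 w 85.4 F [ 0.7 -0.7 -0.8] j6 0.33
-> (501.4, 383.4, 130, -147.3) cm [-41.12  -7.95   4.95] rz -0.1 len 42.2
-> (501.4, 383.4, 25) cm [ 0.   0.  10.5] rz 0 len 10.5
```

>>> servo_tool(
  rows=[
    [1,-4.1,-0.8,0,0,0,0],
    [1,-4.1,-0.8,0,0,0,0],
    [1,-4.1,-0.8,0,0,0,0],
    [1,-4.1,-0.8,0,0,0,0],
    [1,-4.1,-0.8,0.5,0,0,0],
    [1,-4.1,-0.8,0.5,0,0,0],
    [1,-4.1,-0.8,1,0,0,0],
    [1,-4.1,-0.8,1,0,0,0],
    [1,-4.1,-0.8,1,0,0,0],
    [1,-4.1,-0.8,1,0,0,0],
    [1,0,0,0,0,0,0],
    [1,0,0,0,0,0,0],
  ],
)

```text
clock: 23.15
position: [501.9, 383.5, 128.6]
ee_rot: [0.878, -0.479, 0.0, 0.0]
contact_force: [-0.7, -0.4, -0.8]
gripper_width: 85.3
```

Run:
```python
from h import *
go((501.4,383.4,25,-147.3))
d=get_image("side"); cv2.imwrite("pics/s5.png",cv2.resize(d["image"][110:260,160:400],None,fx=3.2,fy=3.2)[:,:,::-1])
print(proj(d,[[501.4,383.4,38]]))
```

```text
pos [501.9 383.5 128.6] tooly -147.2 tilt [-0. -0. -1.] t 23.1 w 85.3 F [-0.7 -0.4 -0.8] j6 -0.34
-> (501.4, 383.4, 25, -147.3) cm [-0.02  0.05 10.36] rz 0.1 len 10.4
[[216.00181908 169.9359412 ]]
```

View pics/s5.png

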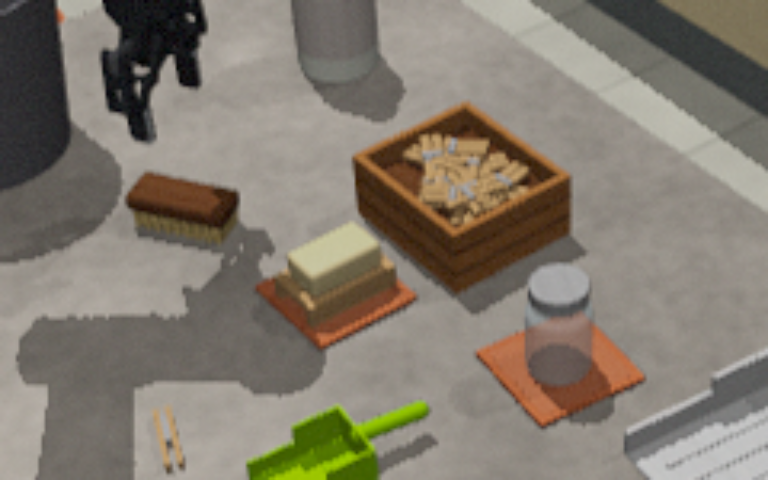

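The jar stands upright on tile_mid. The brush's top centre in the side view is at (217,170) against (216,170) predicted. I'll descend and grip.

>>> servo_tool(
  rows=[
    [1,0,0,3,0,0,0],
    [1,0,0,3,0,0,0],
    [1,0,0,3,0,0,0],
    [1,0,0,1.3,0,0,0],
    [1,0,0,0,0,0,0],
    [0,0,0,0,0,0,0],
    [0,0,0,0,0,0,0],
    [0,0,0,0,0,0,0],
    [0,0,0,0,0,0,0],
    [0,0,0,0,0,0,0],
    [0,0,0,0,0,0,0],
    [0,0,0,0,0,0,0],
  ],
)

```text
clock: 24.4
position: [503.4, 383.8, 27.7]
ee_rot: [0.877, -0.48, 0.001, -0.002]
contact_force: [-0.6, 0.5, 6.7]
gripper_width: 44.8
```

Run:
```python
from h import *
go((501.4,383.4,150,-101.4),(533,-202.3,150))
```

```text
pos [503.4 383.8  27.7] tooly -147.4 tilt [ 0.003  0.002 -1.   ] t 24.4 w 44.8 F [-0.6  0.5  6.7] j6 -0.34
-> (501.4, 383.4, 150, -101.4) cm [ -0.07   0.19 -12.23] rz -46.0 len 12.2
-> (533, -202.3, 150) cm [14.67 56.79 -0.  ] rz 0 len 58.7
```

>>> servo_tool(
  rows=[
    [0,0,0,-2,0,0,0],
    [0,0,0,-4,0,0,0],
    [0,0,0,-4,0,0,-7.7],
    [0,0,0,-2.2,0,0,-7.7],
    [0,0,0,0,0,0,-7.7],
    [0,0,0,0,0,0,-7.7],
    [0,0,0,0,0,0,-7.7],
    [0,0,0,0,0,0,-7.5],
    [0,0,0,0,0,0,0],
  ],
)

```text
clock: 25.3
position: [502.1, 382.5, 147.4]
ee_rot: [0.995, -0.1, -0.0, 0.0]
contact_force: [-0.1, -0.1, -1.1]
gripper_width: 44.9
```

>>> servo_tool(
  rows=[
    [0,1,4,0,0,0,0],
    [0,1.15,4.5,0,0,0,0],
    [0,1.15,4.5,0,0,0,0],
    [0,1.15,4.5,0,0,0,0],
    [0,1.15,4.5,0,0,0,0],
    [0,1.15,4.5,0,0,0,0],
    [0,1.15,4.5,0,0,0,0],
    [0,1.15,4.5,0,0,0,0],
    [0,1.15,4.5,0,0,0,0],
    [0,1.15,4.5,0,0,0,0],
    [0,1.15,4.5,0,0,0,0],
    [0,1.15,4.5,0,0,0,0],
  ],
)

```text
clock: 26.5
position: [529.6, -170.5, 147.8]
ee_rot: [0.995, -0.101, 0.0, -0.0]
contact_force: [0.6, 0.6, -1.2]
gripper_width: 44.4
```

>>> servo_tool(
  rows=[
    [0,0.6,2.4,2,0,0,0],
    [0,0,0,2,0,0,0],
    [0,0,0,2,0,0,0],
    [0,0,0,0,0,0,0],
    [0,0,0,0,0,0,0],
    [0,0,0,0,0,0,0],
  ],
)

```text
clock: 27.1
position: [531.9, -193.3, 88.9]
ee_rot: [0.995, -0.1, 0.001, 0.0]
contact_force: [-0.3, 0.8, -0.4]
gripper_width: 45.2
```

Run:
```python
from h import *
go((533,-202.3,36,-101.4))
d=get_image("side"); cv2.imwrite("pics/s6.png",cv2.resize(d["image"][180:340,240:450],None,fx=3.3,fy=3.3)[:,:,::-1])
```

```text
pos [ 531.9 -193.3   88.9] tooly -101.5 tilt [ 0.002 -0.    -1.   ] t 27.1 w 45.2 F [-0.3  0.8 -0.4] j6 1.43
-> (533, -202.3, 36, -101.4) cm [0.28 0.86 5.29] rz -0.1 len 5.4
```

View pics/s6.png

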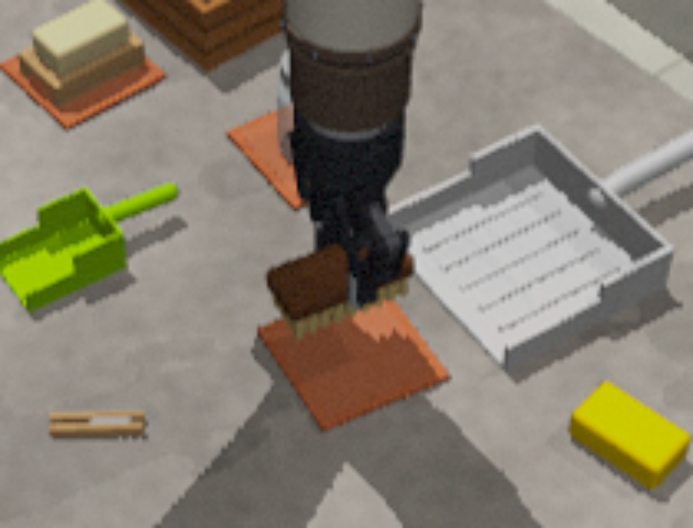

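The brush is above tile_pan, bristles down and aligned. I'll lower it.

>>> servo_tool(
  rows=[
    [0,0.4,0.9,1.5,0,0,0],
    [0,0,0,1.5,0,0,0],
    [0,0,0,1.3,0,0,0],
    [0,0,0,0.7,0,0,0],
    [0,0,0,0.3,0,0,0],
    [0,0,0,0,0,0,0],
    [0,0,0,0,0,0,0],
  ],
)

```text
clock: 27.85
position: [533.6, -203.1, 35.0]
ee_rot: [0.995, -0.1, 0.001, 0.0]
contact_force: [0.0, -0.0, -0.9]
gripper_width: 44.9
```

Run:
```python
from h import *
go((534,-202.5,33.5,-101.4))
```

```text
pos [ 533.6 -203.1   35. ] tooly -101.5 tilt [ 0.001 -0.    -1.   ] t 27.9 w 44.9 F [ 0.  -0.  -0.9] j6 1.45
-> (534, -202.5, 33.5, -101.4) cm [ 0.03 -0.07  0.15] rz -0.1 len 0.2
```

Release, rise, then back the arm off out of the top view: up, then towards the robot's right and the free zone between stand and scoop.

>>> servo_tool(
  rows=[
    [0,0,0,0.15,0,0,0],
    [0,0,0,0,0,0,0],
    [1,0,0,0,0,0,0],
    [1,0,0,0,0,0,0],
    [1,0,0,0,0,0,0],
    [1,0,0,0,0,0,0],
    [1,0,0,-1,0,0,0],
    [1,0,0,-3,0,0,0],
    [1,0,0,-5,0,0,0],
    [1,0,0,-5,0,0,0],
    [1,-2,4,-1,0,0,0],
    [1,-2,4,0,0,0,0],
  ],
)

```text
clock: 29.05
position: [479.5, -274.1, 187.4]
ee_rot: [0.995, -0.098, 0.004, 0.001]
contact_force: [0.2, -1.0, -0.5]
gripper_width: 85.4
```

>>> servo_tool(
  rows=[
    [1,-2,4,0,0,0,0],
    [1,-2,4,0,0,0,0],
    [1,-2,4,0,0,0,0],
    [1,-2,4,0,0,0,0],
    [1,-2,4,0,0,0,0],
    [1,-2,4,0,0,0,0],
    [1,0,0,0,0,0,0],
    [1,0,0,0,0,0,0],
  ],
)

```text
clock: 29.85
position: [311.7, -485.5, 183.5]
ee_rot: [0.995, -0.101, 0.0, 0.0]
contact_force: [-0.4, 0.3, 0.1]
gripper_width: 85.4
```

Run:
```python
from h import *
go()
t=get_image("top"); d=get_image("side")
print("brush",rect(t,mask(t,(0,60,20),(15,255,140),(350,205,425,280)),44))
f=lambda q,w,h:cv2.resize(q,(w,h))
cv2.imwrite("pics/fin.png",np.vstack([f(t["image"][120:330,150:450],700,300)[:, :],f(d["image"][130:330,180:480],700,300)])[:,:,::-1])
cv2.imwrite("pics/finT.png",cv2.resize(t["image"][130:330,150:450],None,fx=2.6,fy=2.6)[:,:,::-1])
```

```text
pos [ 311.7 -485.5  183.5] tooly -101.6 tilt [ 0. -0. -1.] t 29.9 w 85.4 F [-0.4  0.3  0.1] j6 2.09
brush [ 529.7 -205.4  106.2   57.3  -12.1]
```

View pics/finT.png

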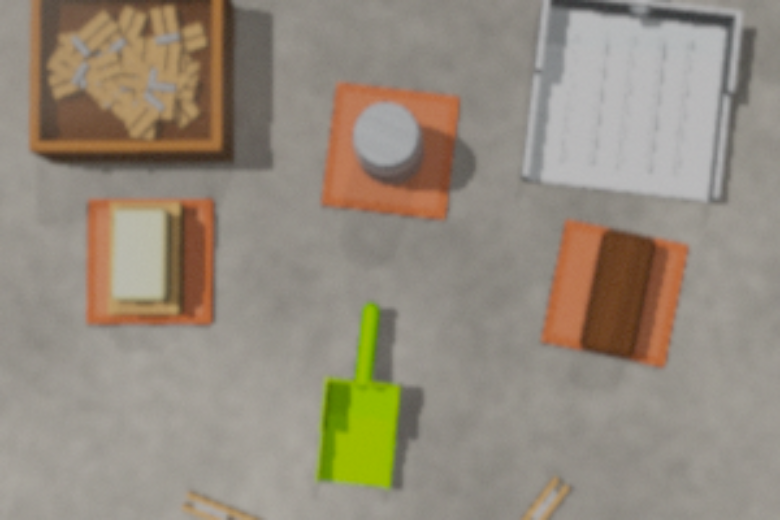

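Run:
```python
from h import *
t=get_image("top"); q=lambda c:np.array(c)/2.6+[150,130]
print("jar",onz(t,q([388,138]),101).round(1))
b=onz(t,q([(608,231),(654,238),(633,357),(583,350)]),44); print("brush",b.mean(0).round(1))
O=((3,120,100),(12,255,255))
print("tile_pan",onz(t,q([(567,220),(690,243),(665,366),(543,343)]),6).mean(0).round(1), "tile_mid",onz(t,q([(338,83),(460,97),(446,220),(323,206)]),6).mean(0).round(1))
```

```text
jar [[650.   -8.2 101. ]]
brush [ 529.4 -202.9   44. ]
tile_pan [ 532.4 -204.6    6. ] tile_mid [654.3  -7.2   6. ]
```

View pics/fin.png

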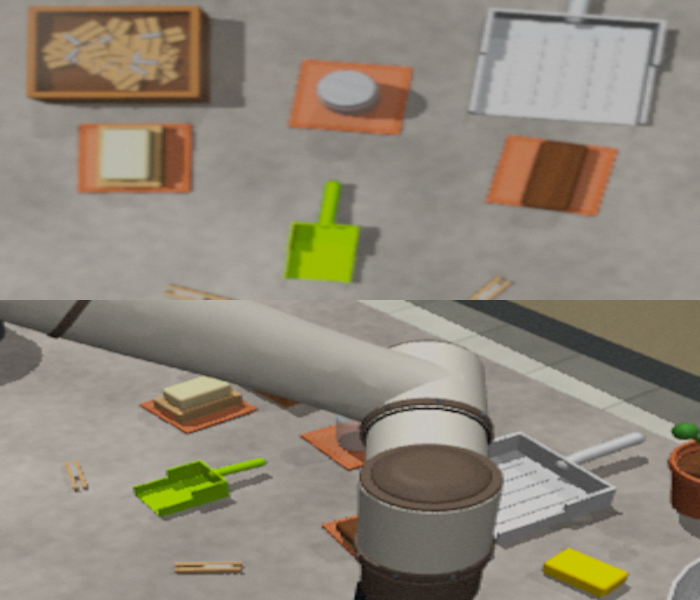

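All four objects are within about 5 mm of the middles of their places. The jar is upright, the scoop has not moved, and the arm is clear. I'm handing in.

```bash
python3 -c "
from bench import *
print(job_done(), read_state()['clock'])"
```

```text
the job is handed in; nothing more can be done
the job is handed in; nothing more can be done
```

The job is done and handed in at about 30 s of the 102 s allowed. I put the stand on the tile in front of the crate first and laid the cream soap on it lengthwise. The jar then went on the middle tile, and the brush, bristles down, on the tile in front of the dustpan.

Last checks, measured from the top camera, whose calibration is good to about 2 mm:

| Object | Offset from where it should be |
|---|---|
| Stand | about 2 mm from the tile centre |
| Soap | about 1 mm from the stand centre |
| Jar | about 4 mm from the tile centre by its cap |
| Brush | about 3–4 mm from the tile centre, squared to the tile |

- **Jar:** the cap measurement disagreed slightly with the tool position at release, which was within 1–2 mm of the tile centre. The jar stands upright.
- **Scoop:** it lies where it was, and the arm is clear with the gripper open.
- **Rejected readings:** the automatic outlines failed the size check for the soap, the placed stand and the placed brush. I measured those from corners picked in the enlarged views instead.
- **Not seen at the end:** in the last side picture the arm covered most of the brush and jar, so those two rest on the top view.
- **Forces:** the readings I saw stayed below 8 N.

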